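# Park the dive-mask tub in its corner on the gear cart

### The arm

A 6-joint arm with a two-finger parallel gripper is mounted at the origin on the work surface. World frame = base frame: x ahead of the robot, y to its left, z up, the work surface at z = 0. Lengths are in m, angles in rad, forces in N, time in s.
With the tool pointing down it reaches from about 0.35 to 0.85 m from the base axis. Payload 8.1 kg.
Tool frame: the origin (TCP) lies at the very end of the fingers, on their centre line; the grasp point (between the pads) lies 19 mm behind it; z points along the fingers, y is the line along which they close (so a half turn about z gives the same grasp; the last joint's range is limited). The gripper opens to 93 mm and grips with 3 to 60 N. Pads are 15 mm wide; open, the fingers measure 128 mm over their backs; the gripper's body (75 mm by 188 mm) begins 65 mm behind the grasp point.
Start: joints at [-1.341, 0.13, 1.488, -0, 1.523, -0.085], TCP at [0.186, -0.571, 0.219] pointing down, gripper open.
Joint ranges: [-2.96, 2.96], [-0.89, 2.26], [0.02, 2.5], [-1.34, 4.48], [0, 2.73], [-2.66, 2.66]. Speed limits (rad/s): [2.39, 2.39, 2.79, 3.14, 3.14, 3.14].

### API

Orientations are given as [roll, pitch, yaw] about the fixed x, y, z axes, in that order (R = Rz(yaw) Ry(pitch) Rx(roll)).
In Python, from station import * gives the robot as it stands.
- The arm moves only by the tool step_arm, never from a script. Its argument "steps" is text: rows parted by semicolons, each of 7 numbers parted by spaces: the turn, a rotation vector about the tool's x, y, z in degrees, then the shift along the tool's x, y, z in mm, then the finger opening in mm, from 0 to 93. In form: ax ay az tx ty tz grip; .... A call has 1 to 10 rows; each row is the pose to reach, as a shift and turn from the pose commanded when the call began, along the tool's axes at that moment; what a row does not reach only later rows make up. A row lasts 1/8 s, in which the tool goes at most 62.5 mm and 10.7 degrees, less where a joint would pass 70% of its speed; a pose out of reach is approached as far as the arm can. A call with a gripper value outside its range is refused whole. The fingers move at their own pace and stop on an object; the grip force is fixed at half the most. Time passes only in rows, so rows that repeat a pose let the fingers close. It gives the time, the measured TCP pose, the force, the opening and the grip force at its end, in the units of the state.
- state(): the state, without advancing time (a new reading comes with each control period).
- capture(name): name is "scene" or "side" or "wrist"; returns a dict with "color" (420x560x3 uint8, red, green, blue), "range_z" (420x560 float32, m along the optical axis (not along the pixel's ray), 0 where there is no reading), "fovy" (degrees; the focal length in pixels is half the picture's height over the tangent of half this angle, whatever the lens; pixels are square), "cx", "cy" (the principal point, pixels), "eye" and "attitude" of the camera in the world; the wrist camera has in their place "hand_eye" (4x4, takes a point from camera to tool coordinates, whose origin is the TCP and whose axes are the flange's). Camera axes: x right, y down, z forward; pixel columns grow to the right and rows downward; lengths in m; the calibration is good to about 2 mm. The wrist camera is an equidistant fisheye: a pixel r from the principal point sees the ray r / f radians off the axis. A picture is of the moment at which its call begins: read the wrist's pose just before it.
- finish_job(): hands the job in; it is judged then, once.
The state is a dict: "time_s": time; "joint_pos": joint angles; "joint_vel": joint speeds; "joint_torque": joint torques, N m; "eef_pos": TCP position; "eef_rot": TCP orientation; "ft_force": force on the tool from outside, world axes, zero at the start; "torque": the same for the moment, N m; "finger_gap": opening from 0.0 (shut) to 1.0 (fully open); "grasp_force": force on a finger pad.
Only numpy, scipy, OpenCV 4.12 (cv2) and the standard library are available. Lean on these libraries where they do the work, as an engineer would, in place of code of your own. Each camera call takes 0.05 s, during which the arm holds its last target. There are 200 camera calls.

### The job

Slide the white storage tub across the cart top into its parking corner, the L of low aluminium angle screwed to the deck, so that it sits square and snug against both legs of the L, long side along the long leg. Keep it flat on the deck all the way (no lifting or tipping), leave the other gear where it is, and let go of the tub.

Things in the scene. Friction and masses are not known exactly. Their poses are not given: they have to be found in the camera images.
- tub: White plastic storage tub with closed flat lid, loose: a box 130 (own x) x 180 (own y) x 83 mm high with flush upright sides, too wide to grasp. A grey push button 26 x 44 mm, 3 mm proud, lies on the lid near the -x edge. 0.4 to 0.85 kg. Origin: centre of the underside; z up. Starts within 0.35 rad of the world axes.
- bay: Parking corner: L of two aluminium strips fixed to the deck, 12 mm thick, 28 high, with a 3 mm flange 30 wide outside. Origin: on the deck, at the centre of the tub's underside when the tub (x along x, y along y) touches both strips. Long strip: inner face at x = +65 mm, y from -158 to +102. Short strip: inner face at y = +90, x from -115 to +65. Open towards -x (robot) and -y; bare deck inside.
- mask: Teal dive mask without strap, lying glass up, 202 x 100 x 60 mm, loose bystander. Origin: centre of the underside; long axis own x.
- carabiner: Aluminium carabiner lying flat, 110 x 60 x 10 mm, loose bystander. Origin: centre of the underside.
- mouthpiece: Smoky grey silicone mouthpiece, 52 x 62 x 28 mm, loose bystander. Origin: centre of the underside.
- bottle: Amber glass spray bottle with black head, 60 mm diameter, 170 mm tall, standing loose bystander. Origin: centre of the underside.
Not all that is in view belongs to the job. Leave any purple look-alike of the tub alone.

How it is judged:
By the outcome, as a careful person would: the job done as asked, in the order asked, and still so for the second after the job is handed in, with the robot touching nothing.
It also fails if it takes over 56 s, if anything falls off the work surface, if the arm or the gripper's body presses on something with over 40 N, if the wrist force passes 120 N, or if a joint passes its speed limit or range.

## Working session

There is one attempt and no reset: what is moved stays moved. The work goes in short steps, Python scripts to look and compute and a tool call to move; the robot and the scene stay as the last step left them, time stands still between calls to the robot, and variables do not carry over. Pictures are saved under pics/ and viewed, at most 10 in all, crops included, and the job is handed in when it is done.

Besides the shell and the picture viewer there is one more tool, called by a JSON object that holds its "api" and its "payload". step_arm: Moves the arm, as the interface text tells. Its arguments: {"type":"object","properties":{"steps":{"type":"string"}},"required":["steps"]}

```bash
mkdir -p pics; cat > h.py <<'E'
from station import *
import numpy as np, cv2
from scipy.spatial.transform import Rotation as R
def grab(n):
    c=capture(n); return c
def pts(c):
    # world points from depth (scene/side)
    h,w=c["range_z"].shape; f=h/2/np.tan(np.radians(c["fovy"])/2)
    u,v=np.meshgrid(np.arange(w),np.arange(h)); z=c["range_z"]
    p=np.stack([(u-c["cx"])/f*z,(v-c["cy"])/f*z,z],-1)
    a=np.array(c["attitude"]); M=a if a.shape==(3,3) else R.from_euler('xyz',a).as_matrix()
    return p@M.T+np.array(c["eye"])
E
python3 - <<'E'
from h import *
s=state(); print(s)
a=[]
for n in("scene","side"):
    c=grab(n); np.savez(n,**c); print(n,c["fovy"],c["cx"],c["cy"],c["eye"],c["attitude"]); a.append(c["color"])
    cv2.imwrite(f"pics/{n}0.png",c["color"][...,::-1])
E
```

```text
{'time_s': 0.0, 'joint_pos': array([-1.34138039e+00,  1.31109785e-01,  1.48925827e+00, -1.95574052e-05,
        1.52297188e+00, -8.53693313e-02]), 'joint_vel': array([ 0.00111826, -0.0012708 ,  0.00062065,  0.00158566, -0.00010981,
       -0.00135581]), 'joint_torque': array([-5.98144834e-04, -5.59841895e+01, -4.91765535e+01,  7.67404656e-02,
        3.58971732e-02, -1.40363659e-04]), 'eef_pos': array([ 0.18567408, -0.5699721 ,  0.21762965]), 'eef_rot': array([-3.13985007e+00, -1.29521105e-04,  3.14786111e-01]), 'ft_force': array([-0.24861514,  0.13894039,  0.07838169]), 'torque': array([ 0.11600417, -0.0130119 , -0.0008586 ]), 'grasp_force': 0.0, 'finger_gap': 0.999961588619141}
scene 43.432198586083 280.69243805195805 210.43054275261144 [1.27088501 0.63443225 0.91589932] [-2.33315076  0.00879111  2.26872681]
side 43.86405594080868 280.0597978218477 211.1988239851708 [0.16990133 0.81236735 0.96536477] [-2.37844382 -0.00824836 -2.66978784]
```

View pics/scene0.png

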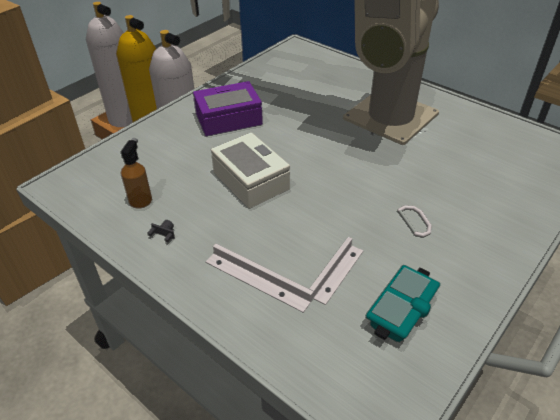

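View pics/side0.png

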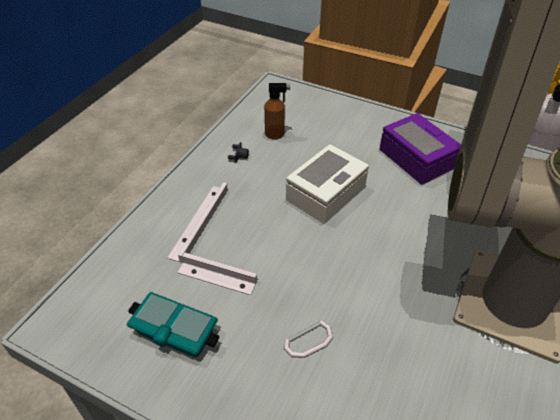

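Scene view: candidates for the tub are the white box at (250,168) and the purple look-alike at (228,107). I choose the white one, whose grey button is at (263,150). The L is at (300,280) with its corner near (312,292). The bystanders are the bottle (137,180), mouthpiece (163,231), carabiner (415,220) and mask (404,300). The side view agrees: white tub (327,180), purple (420,147), L corner (178,258).

```bash
cat > m.py <<'E'
from h import *
def ray(c,uv,z):
    h=420; f=h/2/np.tan(np.radians(float(c["fovy"]))/2)
    uv=np.atleast_2d(uv); d=np.c_[(uv[:,0]-c["cx"])/f,(uv[:,1]-c["cy"])/f,np.ones(len(uv))]@R.from_euler('xyz',c["attitude"]).as_matrix().T
    e=np.array(c["eye"]); return e+d*((z-e[2])/d[:,2])[:,None]
def lid(c):
    """tub lid from depth band"""
    P=pts(c); g=c["color"].astype(int); z=P[...,2]
    sat=g.max(-1)-g.min(-1)
    m=((abs(z-.083)<.012)&(sat<45)&(P[...,0]>.2)&(P[...,0]<.95)&(abs(P[...,1])<.6)).astype(np.uint8)
    m=cv2.morphologyEx(m,cv2.MORPH_OPEN,np.ones((3,3)))
    n,l,st,_=cv2.connectedComponentsWithStats(m); i=1+np.argmax(st[1:,4]); mm=l==i
    u=np.argwhere(mm)[:,::-1]
    hull=cv2.convexHull(u.astype(np.int32))[:,0]
    q=ray(c,hull,.083)[:,:2]
    r=cv2.minAreaRect((q*1000).astype(np.float32))
    return r,z[mm].mean(),mm
E
cat > a.py <<'E'
from m import *
for n in("scene","side"):
    c=dict(np.load(n+".npz")); P=pts(c); z=P[...,2]
    r,zm,mm=lid(c); print(n,r,zm,np.argwhere(mm).mean(0)[::-1], mm.sum())
    g=c["color"].astype(int)
    # deck
    print("deck z",np.median(z[(abs(z)<.01)]))
    # strip tops
    m=(abs(z-.028)<.007)&(P[...,0]>.4)&(P[...,0]<1)&(g[...,0]>g[...,1]+8)&(g.min(-1)>110)
    print("strip",m.sum(),P[m].min(0),P[m].max(0))
    for nm,mk in dict(mask=(g[...,1]>g[...,0]+40),purple=(g[...,2]>g[...,1]+50)&(g[...,0]>g[...,1]+20)&(z>.04),bottle=(g[...,0]>g[...,2]+50)&(P[...,0]<1)&(z>.03)&(z<.15)&(abs(P[...,1])<.6)&(P[...,0]>.4),dark=(g.max(-1)<70)&(z>.008)&(z<.05)&(P[...,0]>.5)&(P[...,0]<.95)).items():
        mk=mk&(c["range_z"]>0)
        if mk.any(): print(nm,mk.sum(),np.percentile(P[mk],[2,50,98],axis=0).round(3).tolist())
    v=np.zeros((420,560,3),np.uint8)+c["color"][...,::-1]; v[mm]=(0,255,0); v[m]=(0,0,255); cv2.imwrite(f"pics/{n}m.png",v)
a=cv2.imread("pics/scenem.png")[80:330,120:460]; b=cv2.imread("pics/sidem.png")[100:350,110:450]
cv2.imwrite("pics/crop1.png",cv2.resize(np.hstack([a,b]),(800,294)))
E
python3 a.py
```

```text
scene ((509.78955078125, -118.20256805419922), (189.4071044921875, 134.10398864746094), 75.04694366455078) 0.08177928093670077 [249.49428692 159.1159543 ] 2363
deck z -0.0008351371487089754
strip 617 [ 0.53097998 -0.01396029  0.02270699] [0.75073371 0.23984953 0.03246909]
mask 1478 [[0.538, 0.359, 0.043], [0.626, 0.428, 0.049], [0.699, 0.451, 0.06]]
purple 851 [[0.241, -0.456, 0.062], [0.335, -0.379, 0.082], [0.43, -0.284, 0.086]]
bottle 275 [[0.723, -0.3, 0.098], [0.752, -0.277, 0.109], [0.769, -0.263, 0.124]]
dark 974 [[0.523, -0.288, 0.009], [0.743, -0.133, 0.027], [0.805, 0.658, 0.048]]
side ((500.86541748046875, -118.8752212524414), (187.9400177001953, 134.62521362304688), 75.67464447021484) 0.08326728740079481 [327.5166793  173.76004549] 2638
deck z 0.0006944013866376775
strip 665 [ 0.52838842 -0.01307326  0.02151092] [0.75087872 0.24110261 0.03362936]
mask 1617 [[0.535, 0.359, 0.044], [0.611, 0.429, 0.051], [0.695, 0.453, 0.061]]
purple 1214 [[0.238, -0.455, 0.063], [0.316, -0.374, 0.083], [0.427, -0.283, 0.088]]
bottle 201 [[0.716, -0.299, 0.099], [0.736, -0.277, 0.11], [0.766, -0.262, 0.125]]
dark 1456 [[0.518, -1.26, 0.009], [0.71, 0.01, 0.026], [0.864, 0.45, 0.049]]
```

View pics/crop1.png

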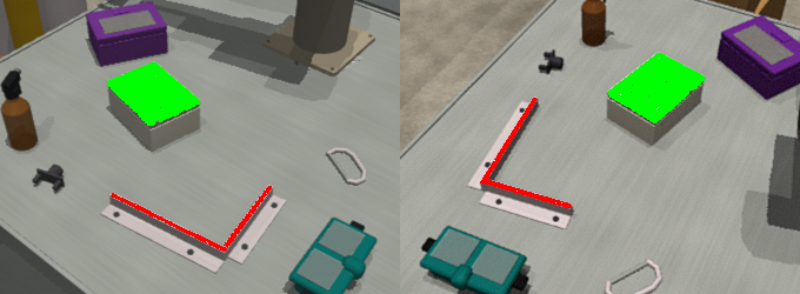

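The crop shows the green lid mask on the white tub only and the red masks on the two strip tops. Next I fit both accurately.

```bash
cat >> m.py <<'E'
def bay(c):
    P=pts(c); z=P[...,2]; g=c["color"].astype(int)
    m=(abs(z-.028)<.004)&(P[...,0]>.4)&(P[...,0]<1)&(g[...,0]>g[...,1]+8)&(g.min(-1)>110)
    return ray(c,np.argwhere(m)[:,::-1],.028)[:,:2]
def tub(c):
    """lid by brightness (lid is lit) + depth; use points themselves"""
    P=pts(c); z=P[...,2]; r,zm,mm=lid(c)
    k=mm&(abs(z-zm)<.006)
    n,l,st,_=cv2.connectedComponentsWithStats(k.astype(np.uint8)); k=l==1+np.argmax(st[1:,4])
    hull=cv2.convexHull(np.argwhere(k)[:,::-1].astype(np.int32))[:,0]
    return cv2.minAreaRect((ray(c,hull,.083)[:,:2]*1000).astype(np.float32))
E
cat > b.py <<'E'
from m import *
for n in("scene","side"):
    c=dict(np.load(n+".npz")); print(n,"tub",tub(c))
    q=bay(c)
    # split: corner at max x / max y
    a0=np.deg2rad(0)
    for it in range(4):
        co,si=np.cos(a0),np.sin(a0); p=np.c_[q[:,0]*co+q[:,1]*si,-q[:,0]*si+q[:,1]*co]
        if it==0:
            # find angle minimizing L residual via minAreaRect
            r=cv2.minAreaRect((q*1000).astype(np.float32)); print("rect",r); a0=np.deg2rad(r[2] if r[2]<45 else r[2]-90); continue
        xm=p[:,0].max(); ym=p[:,1].max()
        L=(p[:,0]>xm-.02)&(p[:,1]<ym-.025); S=(p[:,1]>ym-.02)&(p[:,0]<xm-.025)
        kl=np.polyfit(p[L,1],p[L,0],1); ks=np.polyfit(p[S,0],p[S,1],1)
        da=np.average([-kl[0],ks[0]],weights=[260,115]); print("ang",np.rad2deg(a0),"slopes",kl[0],ks[0])
        a0+=da
    co,si=np.cos(a0),np.sin(a0); p=np.c_[q[:,0]*co+q[:,1]*si,-q[:,0]*si+q[:,1]*co]
    xl=np.percentile(p[L,0],[2,50,98]); ys=np.percentile(p[S,1],[2,50,98]); print("long x",xl,"short y",ys,"ext",p.min(0),p.max(0))
    ox=xl[1]-.006-.065; oy=ys[1]-.006-.09
    print("bay origin",ox*co-oy*si,ox*si+oy*co,"yaw",a0)
E
python3 b.py
```

```text
scene tub ((508.86187744140625, -119.8324966430664), (186.1495361328125, 132.7494354248047), 75.8935317993164)
rect ((694.581787109375, 151.06216430664062), (152.18438720703125, 312.8564758300781), 43.0439567565918)
ang 43.0439567565918 slopes 0.13637019361544458 -0.6466942158947678
ang 26.26376699508301 slopes 0.15814123770634922 -0.3036870452244034
ang 14.645598955240981 slopes 0.0906673838506994 -0.10718936560938715
long x [0.73139274 0.7409663  0.74599322] short y [0.11832124 0.12334076 0.12811932] ext [ 0.55962864 -0.13202195] [0.74699138 0.12887561]
bay origin 0.6570692019555823 0.13365039471042545 yaw 0.1598797977722331
side tub ((501.5206604003906, -120.23875427246094), (185.7392120361328, 132.6124725341797), 75.73951721191406)
rect ((640.2872924804688, 101.87396240234375), (189.72543334960938, 258.3892822265625), 7.758591175079346)
ang 7.758591175079347 slopes 0.0035482069556763036 -0.003579849971764587
ang 7.554737901556435 slopes -0.0003540396981805167 -4.065925659417878e-05
ang 7.568087742860976 slopes -0.00012153361694963898 -0.0002724310200963745
long x [0.73202113 0.73717176 0.74237573] short y [0.1340086  0.13980201 0.14547236] ext [ 0.55284779 -0.11224392] [0.74262087 0.14616142]
bay origin 0.6545997677276354 0.1311585988735532 yaw 0.1320887669876722
```

```bash
sed -i 's/a0=np.deg2rad(r\[2\].*; continue/a0=np.deg2rad(7.57); continue/' b.py; python3 b.py | grep -v rect; python3 - <<'E'
from m import *
c=dict(np.load("scene.npz")); print(ray(c,[[399,208],[415,207],[431,225],[430,237],[410,228]],.005).round(3))
c=dict(np.load("side.npz")); print(ray(c,[[286,345],[330,323],[330,340],[300,357]],.005).round(3))
ta=np.array([.5052,-.120]); th=np.deg2rad(75.8)
u=np.array([np.cos(th),np.sin(th)]); g=ta-u*(.09+.0075+.03)
print("goal tool",g); s=state(); Rm=R.from_euler('xyz',s["eef_rot"]).as_matrix()
print("shift mm",Rm.T@(np.r_[g,.02]-s["eef_pos"])*1000, "turn az",-(75.8-np.degrees(s["eef_rot"][2])))
E
```

```text
scene tub ((508.86187744140625, -119.8324966430664), (186.1495361328125, 132.7494354248047), 75.8935317993164)
ang 7.57 slopes 0.000296462183717781 -0.002891123544273063
ang 7.507423936885255 slopes -0.0007940910203454983 -0.0018026265527883833
ang 7.507295840591695 slopes -0.0007963234376986654 -0.0018003983508991528
long x [0.73429041 0.73892269 0.74341562] short y [0.1359109  0.14077916 0.14565015] ext [ 0.55575624 -0.11083042] [0.74399994 0.14604289]
bay origin 0.6563469070788264 0.13166104546250076 yaw 0.13102702576212913
side tub ((501.5206604003906, -120.23875427246094), (185.7392120361328, 132.6124725341797), 75.73951721191406)
ang 7.57 slopes -8.822899696574563e-05 -0.0003056304584537934
ang 7.568134760571639 slopes -0.00012071473807300687 -0.00027324731281173534
ang 7.568129014328353 slopes -0.0001208148168969145 -0.00027314755005277303
long x [0.73202113 0.73717176 0.74237573] short y [0.1340086  0.13980201 0.14547236] ext [ 0.55284779 -0.11224392] [0.74262087 0.14616141]
bay origin 0.6545997678211679 0.13115859889234882 yaw 0.1320887692067752
[[0.35  0.239 0.005]
 [0.321 0.268 0.005]
 [0.353 0.329 0.005]
 [0.39  0.347 0.005]
 [0.394 0.295 0.005]]
[[0.397 0.322 0.005]
 [0.338 0.233 0.005]
 [0.322 0.271 0.005]
 [0.36  0.333 0.005]]
goal tool [ 0.47392331 -0.24360428]
shift mm [ 375.11705085 -220.77879357  198.12474877] turn az -57.7637359213123
```

{"api": "step_arm", "payload": {"steps": "0 0 -8 47 -28 0 93; 0 0 -16 94 -55 0 93; 0 0 -24 141 -83 0 93; 0 0 -32 188 -110 0 93; 0 0 -40 234 -138 0 93; 0 0 -48 281 -166 0 93; 0 0 -53 328 -193 0 93; 0 0 -57.8 375 -221 0 93; 0 0 -57.8 375 -221 0 93; 0 0 -57.8 375 -221 0 93"}}

```text
time_s: 1.35
eef_pos: [0.4736, -0.2443, 0.2182]
eef_rot: [-3.141, 0.0, 1.324]
ft_force: [-1.0, -0.1, -0.0]
finger_gap: 0.998
grasp_force: 0.0
```

{"api": "step_arm", "payload": {"steps": "0 0 0 0 0 50 93; 0 0 0 0 0 100 93; 0 0 0 0 0 150 93; 0 0 0 0 0 185 93; 0 0 0 0 0 195 93; 0 0 0 0 0 197 93; 0 0 0 0 0 197 93"}}

```text
time_s: 2.22
eef_pos: [0.475, -0.2454, 0.0234]
eef_rot: [3.139, 0.001, 1.323]
ft_force: [-0.5, 1.2, -0.5]
finger_gap: 1.002
grasp_force: 0.0
```

{"api": "step_arm", "payload": {"steps": "0 0 0 10 0 0 93; 0 0 0 20 0 0 93; 0 0 0 27 0 0 93; 0 0 0 34 0 0 93; 0 0 0 42 0 0 93; 0 0 -1 52 0 0 93; 0 0 -2 62 0 0 93; 0 0 -3 72 -1 0 93; 0 0 -4 82 -1 0 93; 0 0 -5 92 -2 0 93"}}

```text
time_s: 3.48
eef_pos: [0.4953, -0.1548, 0.0223]
eef_rot: [3.14, 0.001, 1.412]
ft_force: [0.9, -4.7, 2.3]
finger_gap: 1.003
grasp_force: 2.6
```

```bash
cat > t.py <<'E'
from m import *
import sys
O=np.array([655.5,131.4]); b=np.deg2rad(7.54); B=np.array([[np.cos(b),np.sin(b)],[-np.sin(b),np.cos(b)]])
o=[]
for n in sys.argv[1:] or("scene","side"):
    c=grab(n); np.savez(n,**c); r=tub(c); (w,h),a=r[1],r[2]
    yaw=(a if w<h else a-90); o.append([*r[0],yaw]); print(n,np.round(r[0],1),np.round(r[1],1),"yaw",round(yaw,2))
m=np.mean(o,0); print("mean",m.round(1),"in bay mm",(B@(m[:2]-O)).round(1),"dyaw",round(m[2]-7.54,2))
s=state(); print("tcp bay",(B@(s["eef_pos"][:2]*1000-O)).round(1),"z",s["eef_pos"][2].round(4),"yaw-bay",np.degrees(s["eef_rot"][2])-7.54,s["ft_force"].round(1))
E
python3 t.py
```

```text
scene [514.  -61.7] [204.9 134.7] yaw -9.54
side [506.7 -58.9] [201.4 133.1] yaw -8.31
mean [510.4 -60.3  -8.9] in bay mm [-169. -171.] dyaw -16.47
tcp bay [-196.5 -261.5] z 0.022 yaw-bay 73.37981472927994 [ 0.2  0.4 -0.2]
```

{"api": "step_arm", "payload": {"steps": "0 0 -0.5 8 0 0 93; 0 0 -1 16 0 0 93; 0 0 -2 24 0 0 93; 0 0 -3 32 -1 0 93; 0 0 -4 40 -1 0 93; 0 0 -5 48 -2 0 93; 0 0 -6 56 -3 0 93; 0 0 -7 64 -4 0 93; 0 0 -7.5 70 -4.5 0 93; 0 0 -8.2 76 -5 0 93"}}

```text
time_s: 4.82
eef_pos: [0.502, -0.0787, 0.0219]
eef_rot: [3.141, 0.001, 1.555]
ft_force: [0.9, -5.5, 2.1]
finger_gap: 1.002
grasp_force: 2.7
```

{"api": "step_arm", "payload": {"steps": "0 0 -1 8 0 0 93; 0 0 -2 16 0 0 93; 0 0 -3 24 0 0 93; 0 0 -4 32 -1 0 93; 0 0 -5 40 -1 0 93; 0 0 -6 48 -2 0 93; 0 0 -7 56 -3 0 93; 0 0 -7.7 64 -4 0 93; 0 0 -8.4 70 -5 0 93; 0 0 -8.4 72 -5 0 93"}}

```text
time_s: 6.08
eef_pos: [0.4979, -0.0066, 0.0218]
eef_rot: [-3.142, 0.001, 1.702]
ft_force: [0.2, -6.4, 2.9]
finger_gap: 1.002
grasp_force: 3.1
```

```bash
python3 t.py; python3 -c "
from m import *
c=dict(np.load('scene.npz'));cv2.imwrite('pics/s2.png',c['color'][...,::-1])"
```

```text
scene [491.1  86.7] [134.6 197.7] yaw 7.38
side [483.2  89.3] [130.1 195.1] yaw 7.4
mean [487.1  88.    7.4] in bay mm [-172.6  -20.9] dyaw -0.15
tcp bay [-174.4 -115.9] z 0.0218 yaw-bay 89.9395036393395 [ 0.3 -2.9  2.3]
```

View pics/s2.png

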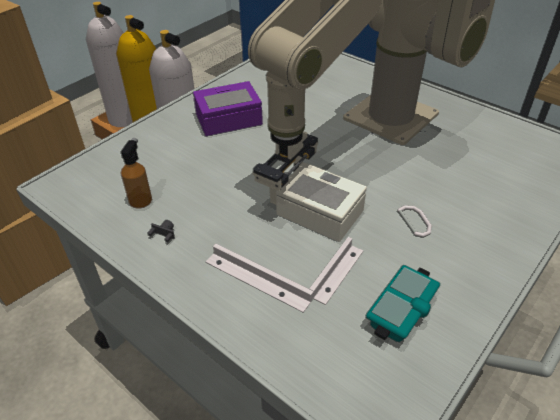

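The picture shows the tub square to the L with the fingers behind its -y face at (285,165). The bystanders have not moved. I now retreat, lift, and go round to the -x face.

{"api": "step_arm", "payload": {"steps": "0 0 0 -10 0 0 93; 0 0 0 -25 0 0 93; 0 0 0 -30 0 -10 93; 0 0 0 -30 0 -50 93; 0 0 0 -30 0 -95 93; 0 0 0 -30 0 -120 93; 0 0 0 -30 0 -120 93"}}

```text
time_s: 7.05
eef_pos: [0.5037, -0.037, 0.1448]
eef_rot: [3.136, 0.001, 1.7]
ft_force: [0.7, 1.0, -1.3]
finger_gap: 0.999
grasp_force: 0.0
```

{"api": "step_arm", "payload": {"steps": "0 0 9 12 -12 0 93; 0 0 19 30 -25 0 93; 0 0 29 45 -37 0 93; 0 0 39 60 -50 0 93; 0 0 49 75 -62 0 93; 0 0 59 90 -74 0 93; 0 0 69 105 -86 0 93; 0 0 79 118 -96 0 93; 0 0 89 126 -98 0 93; 0 0 90 126 -98 0 93"}}

```text
time_s: 8.3
eef_pos: [0.3874, 0.076, 0.1405]
eef_rot: [-3.141, 0.002, 0.131]
ft_force: [-0.5, -0.7, -0.1]
finger_gap: 1.001
grasp_force: 0.0
```

```bash
python3 t.py
```

```text
scene [490.6  95.4] [136.3 181.2] yaw 7.11
side [482.3  95.6] [130.3 185.3] yaw 7.4
mean [486.4  95.5   7.3] in bay mm [-172.3  -13.4] dyaw -0.29
tcp bay [-272.6  -20.2] z 0.1409 yaw-bay 0.0931544598582077 [-0.2  0.2 -0.1]
```

{"api": "step_arm", "payload": {"steps": "0 0 0 0 -7 40 93; 0 0 0 0 -7 80 93; 0 0 0 0 -7 110 93; 0 0 0 0 -7 118 93; 0 0 0 0 -7 118 93"}}

```text
time_s: 9.02
eef_pos: [0.3873, 0.0825, 0.0237]
eef_rot: [-3.142, 0.001, 0.131]
ft_force: [-0.1, -1.0, -0.1]
finger_gap: 0.998
grasp_force: 0.0
```

{"api": "step_arm", "payload": {"steps": "0 0 0 8 0 0 93; 0 0 0 16 0 0 93; 0 0 0 23 0 0 93; 0 0 0 30 0 0 93; 0 0 0 38 0 0 93; 0 0 0 48 0 0 93; 0 0 0 58 0 0 93; 0 0 0 68 0 0 93; 0 0 0 78 0 0 93; 0 0 0 88 0 0 93"}}

```text
time_s: 10.28
eef_pos: [0.4739, 0.0942, 0.0235]
eef_rot: [-3.142, 0.003, 0.13]
ft_force: [-9.3, -1.5, 7.7]
finger_gap: 1.0
grasp_force: 4.8
```

{"api": "step_arm", "payload": {"steps": "0 0 0 10 0 0 93; 0 0 0 20 0 0 93; 0 0 0 30 0 0 93; 0 0 0 40 0 0 93; 0 0 0 50 0 0 93; 0 0 0 60 0 0 93; 0 0 0 70 0 0 93; 0 0 0 80 0 0 93; 0 0 0 88 0 0 93; 0 0 0 92 0 0 93"}}

```text
time_s: 11.52
eef_pos: [0.5653, 0.1061, 0.0235]
eef_rot: [-3.142, 0.003, 0.13]
ft_force: [-8.6, -0.7, 8.1]
finger_gap: 1.002
grasp_force: 4.5
```

```bash
python3 t.py
```

```text
scene [637.8 114.6] [148.6 181.6] yaw 6.54
side [636.9 115.2] [131.  183.7] yaw 7.62
mean [637.4 114.9   7.1] in bay mm [-20.2 -14. ] dyaw -0.46
tcp bay [-92.2 -13.3] z 0.0234 yaw-bay -0.09285753443438338 [-3.2 -0.   2.5]
```

{"api": "step_arm", "payload": {"steps": "0 0 0 4 0 0 93; 0 0 0 8 0 0 93; 0 0 0 11 0 0 93; 0 0 0 14 0 0 93; 0 0 0 16 0 0 93; 0 0 0 17 0 0 93"}}

```text
time_s: 12.38
eef_pos: [0.5819, 0.1082, 0.0234]
eef_rot: [-3.142, 0.002, 0.13]
ft_force: [-7.5, -0.2, 4.5]
finger_gap: 0.998
grasp_force: 3.7
```

{"api": "step_arm", "payload": {"steps": "0 0 0 1 0 0 93; 0 0 0 2 0 0 93; 0 0 0 2.5 0 0 93"}}

```text
time_s: 12.75
eef_pos: [0.5831, 0.1084, 0.0234]
eef_rot: [3.142, 0.005, 0.13]
ft_force: [-16.2, -3.1, 12.2]
finger_gap: 1.0
grasp_force: 8.2
```

{"api": "step_arm", "payload": {"steps": "0 0 0 0.8 0 0 93; 0 0 0 1.2 0 0 93; 0 0 0 1.2 0 0 93"}}

```text
time_s: 13.12
eef_pos: [0.5831, 0.1083, 0.0234]
eef_rot: [3.141, 0.008, 0.13]
ft_force: [-22.1, -4.6, 16.3]
finger_gap: 0.997
grasp_force: 11.1
```

{"api": "step_arm", "payload": {"steps": "0 0 0 -6 0 0 93; 0 0 0 -20 0 0 93; 0 0 0 -30 0 -10 93; 0 0 0 -30 0 -60 93; 0 0 0 -30 0 -115 93; 0 0 0 -30 0 -120 93; 0 0 0 -30 0 -120 93"}}

```text
time_s: 14.0
eef_pos: [0.5572, 0.105, 0.1439]
eef_rot: [3.142, -0.001, 0.13]
ft_force: [-0.4, 0.2, -0.8]
finger_gap: 1.0
grasp_force: 0.0
```

```bash
python3 t.py
```

```text
scene [661.8 117.5] [133.9 181.3] yaw 7.38
side [654.  117.3] [131.4 183. ] yaw 7.43
mean [657.9 117.4   7.4] in bay mm [  0.5 -14.2] dyaw -0.14
tcp bay [-102.5  -13.3] z 0.1417 yaw-bay -0.10249687787861372 [ 0.7 -0.1 -0.4]
```

{"api": "step_arm", "payload": {"steps": "0 0 -10 0 20 0 60; 0 0 -20 5 50 0 60; 0 0 -30 15 80 0 60; 0 0 -40 30 105 0 60; 0 0 -50 45 120 0 60; 0 0 -60 60 126 0 60; 0 0 -70 75 126 0 60; 0 0 -80 88 126 0 60; 0 0 -90 94 126 0 60; 0 0 -90 94 126 0 60"}}

```text
time_s: 15.35
eef_pos: [0.6652, -0.0078, 0.141]
eef_rot: [-3.138, -0.001, 1.7]
ft_force: [0.1, 0.3, -0.0]
finger_gap: 0.647
grasp_force: 0.0
```

{"api": "step_arm", "payload": {"steps": "0 0 0 0 0 40 60; 0 0 0 0 0 80 60; 0 0 0 0 0 110 60; 0 0 0 0 0 118 60; 0 0 0 0 0 119 60"}}

```text
time_s: 15.98
eef_pos: [0.6657, -0.0079, 0.0243]
eef_rot: [-3.14, -0.0, 1.699]
ft_force: [-0.3, -0.6, 0.4]
finger_gap: 0.647
grasp_force: 0.0
```

```bash
python3 t.py
```

```text
scene [661.5 117.3] [133.4 181. ] yaw 7.38
side [654.4 117. ] [130.9 183.6] yaw 7.37
mean [657.9 117.1   7.4] in bay mm [  0.6 -14.5] dyaw -0.16
tcp bay [  -6.7 -139.7] z 0.0261 yaw-bay 89.83449687068118 [ 0.2 -0.8 -0.2]
```

Contact is expected after about 28 mm, then 14 mm to the short leg. I go slowly.

{"api": "step_arm", "payload": {"steps": "0 0 0 8 0 0 60; 0 0 0 16 0 0 60; 0 0 0 23 0 0 60; 0 0 0 28 0 0 60; 0 0 0 32 0 0 60; 0 0 0 36 0 0 60; 0 0 0 39 0 0 60; 0 0 0 40 0 0 60"}}

```text
time_s: 17.08
eef_pos: [0.6613, 0.0307, 0.0252]
eef_rot: [3.141, 0.002, 1.7]
ft_force: [-0.9, -7.7, 2.6]
finger_gap: 0.645
grasp_force: 3.4
```

{"api": "step_arm", "payload": {"steps": "0 0 0 1 0 0 60; 0 0 0 2 0 0 60; 0 0 0 3 0 0 60; 0 0 0 3 0 0 60"}}

```text
time_s: 17.58
eef_pos: [0.6614, 0.0317, 0.0254]
eef_rot: [3.141, 0.005, 1.7]
ft_force: [1.0, -13.5, 1.7]
finger_gap: 0.643
grasp_force: 7.2
```

{"api": "step_arm", "payload": {"steps": "0 0 0 1 0 0 60; 0 0 0 2 0 0 60; 0 0 0 2 0 0 60; 0 0 0 2 0 0 60"}}

```text
time_s: 18.08
eef_pos: [0.6615, 0.0318, 0.0258]
eef_rot: [3.14, 0.007, 1.7]
ft_force: [1.3, -22.2, 3.5]
finger_gap: 0.64
grasp_force: 10.8
```

{"api": "step_arm", "payload": {"steps": "0 0 0 -4 0 0 60; 0 0 0 -14 0 0 60; 0 0 0 -28 0 0 60; 0 0 0 -30 0 -20 60; 0 0 0 -30 0 -70 60; 0 0 0 -30 0 -120 60; 0 0 0 -30 0 -160 60; 0 0 0 -30 0 -160 60"}}

```text
time_s: 19.08
eef_pos: [0.6674, 0.007, 0.1921]
eef_rot: [3.131, 0.002, 1.701]
ft_force: [-0.0, 0.4, -0.6]
finger_gap: 0.646
grasp_force: 0.0
```

```bash
python3 t.py; python3 -c "
from m import *
a=[np.load(n+'.npz')['color'][...,::-1] for n in('scene','side')]
a=[cv2.resize(a[0][170:330,190:390],(400,320),interpolation=2),cv2.resize(a[1][150:310,150:350],(400,320),interpolation=2)]
cv2.imwrite('pics/end.png',np.hstack(a))"
```

```text
scene [659.2 133.8] [133.1 180.7] yaw 7.44
side [651.9 134.2] [131.4 184.8] yaw 7.51
mean [655.6 134.    7.5] in bay mm [0.4 2.6] dyaw -0.07
tcp bay [  -7.2 -124.4] z 0.1862 yaw-bay 89.90130267138352 [-0.5  0.2 -0.9]
```

View pics/end.png

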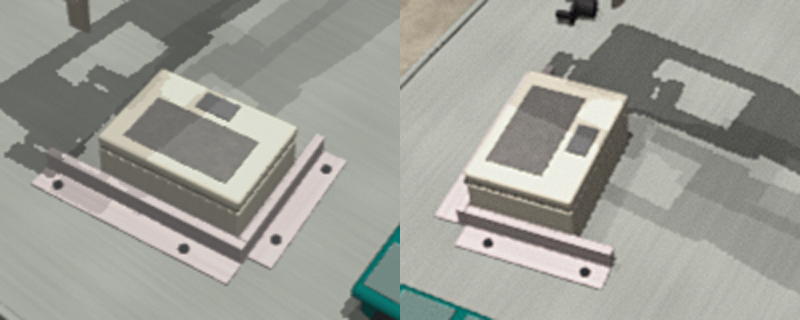

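The picture shows the tub seated along both strips: the long one at (150,205) and the short one at (285,195) in the left panel. The button is on the robot side and the gripper is clear. Measured against the bay, the offset is (0.4, 2.6) mm, within calibration error, and the yaw error is -0.07°. Both pushes ended in a firm stall of about 22 N. During the last push the side force on the tub was towards the long leg, so I am handing in.

```bash
python3 -c "
from station import *
print(finish_job())"
```

```text
the job is handed in; nothing more can be done
None
```

The white tub is parked square and snug against both legs of the L, the gripper is clear of it, and I handed the job in at about 19 s; no verdict came back.

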